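# Cap the sample bottle and hold it up at the reader

### The job

Put the cap that matches the bottle's green band squarely down over the neck of the open amber bottle on the lift stand and let go of it. Then take the red handle and swing the spring-loaded cam lever up until the stage is at its highest lift (lever straight up; past that it sinks again), and finish while still holding the lever there by its handle, because it drops back when let go. Leave the other two caps, the reagent bottle and the beaker where they stand.

Things in the scene. Friction and masses are not known exactly. Their poses are not given: they have to be found in the camera images.
- stand: White and grey bottle-lift stand fixed to the bench: base plate 230 x 150 x 12 mm (130 mm towards +x, 100 mm towards -x), white housing 85 x 90 mm up to 50 mm above the bench. Origin on the bench under the middle of the dish; z up, x towards the stand's reader column (30 x 50 mm, 152 mm tall, its near face 85 mm from the dish's axis), y towards the side with the lever. It is turned differently each time.
- dish (a point): Round aluminium dish of 92 mm on the stand's lifting stage; the bottle stands in it inside a rim 8 mm high. Origin in the middle of its floor, 75 mm above the bench when down; it rises 25 mm. Axes as the stand's. Do not lift it by hand: the cam lifts it.
- stage (a joint): Lift of the dish in m: 0 down, 0.025 at the highest point. Driven only by the cam.
- lever (a joint): Angle of the cam lever in rad about a level axis along the stand's y: 0 at rest, leaning 70 degrees (1.22 rad) from upright towards the stand's -x; it grows as the handle is swung up and over towards the stand's +x. At 1.22 the lever is straight up and the dish is highest; it can go on to 1.82, where the dish has sunk again. A return spring pulls it back to 0 (about 4 to 6 N at the handle all the way).
- handle (a point): Red round handle at the lever's end: a bar 18 mm in diameter and 80 mm long, parallel to the stand's y, fixed to the lever. Origin near its middle (it reaches 37 mm towards the lever's arm and 43 mm outwards). It runs on a circle of radius 120 mm about point axle: 86 mm above the bench at rest, 165 mm when upright. It turns with the lever.
- axle (a point): Point on the lever's axis of rotation, level with the handle's middle: 123 mm from the dish's axis along the stand's y, 45 mm above the bench.
- bottle: Open amber sample bottle with an green band, about 300 g, standing loose in the dish: body 66 mm in diameter, 66 mm to the shoulder, neck 37 mm in diameter and 27 mm tall, 105 mm tall in all. Origin in the middle of its underside.
- mouth (a point): Centre of the bottle's top rim, 180 mm above the bench while the stage is down; z up. The matching cap drops over the neck with 4 mm of play all round and rests on this rim, the cap's centre then 8 mm below it.
- cap_green_mid (a point): Green round screw-style cap, 52 mm across, 28 mm tall, closed on top and hollow below (bore 45 mm across, 22 mm deep), 30 g, standing open side down on the bench. Point at its centre, 14 mm above its rim; z up. It matches the bottle's green band.
- cap_green: The same green cap; origin in the middle of its lower rim.
- cap_blue_mid (a point): Blue round screw-style cap, 52 mm across, 28 mm tall, closed on top and hollow below (bore 45 mm across, 22 mm deep), 30 g, standing open side down on the bench. Point at its centre, 14 mm above its rim; z up. Not needed; leave alone.
- cap_orange_mid (a point): Orange round screw-style cap, 52 mm across, 28 mm tall, closed on top and hollow below (bore 45 mm across, 22 mm deep), 30 g, standing open side down on the bench. Point at its centre, 14 mm above its rim; z up. Not needed; leave alone.
- reagent: Capped amber reagent bottle, 68 mm across, 150 mm tall, behind the work. Leave alone. Origin in the middle of its underside.
- beaker: Glass beaker, 68 mm across, 85 mm tall, behind the work. Leave alone. Origin in the middle of its underside.
There are look-alikes about, which are no part of the job. Several things look just like the cap_green: the one meant starts farthest to the robot's left.

How it is judged:
On the way, in this order (a step that is already met when the one before it is completed fails the run):
1. the green cap sits on the bottle, let go, with the stage still down (horizontal distance between cap_green_mid and mouth below 0.007 m and z of cap_green_mid in the frame of mouth between -0.013 and -0.003 m and angle between each of cap_green_mid, mouth's own z axis and vertical below 0.12 rad and contact force between each of the arm, the fingers and cap_green below 0.2 N and horizontal distance between mouth and dish below 0.01 m and value of joint stage below 0.005 m), for 0.2 s.
2. the lever is swung to its highest lift (value of joint lever between 1.07 and 1.37 rad and value of joint stage above 0.0237 m), for 0.2 s.
At the end, for the whole second after the job is handed in: Lever held still by its handle (over 1 N) within 0.15 rad of upright, stage up over 23.7 mm; green cap on the neck (within 7 mm of centre, its centre 3 to 13 mm below the rim, tilt under 0.12 rad), bottle upright in the dish within 10 mm; robot touching no cap, bottle or dish (all of step 2 and velocity of joint lever between -0.1 and 0.1 rad/s and contact force between the fingers and lever above 1 N and horizontal distance between cap_green_mid and mouth below 0.007 m and z of cap_green_mid in the frame of mouth between -0.013 and -0.003 m and angle between each of cap_green_mid, mouth's own z axis and vertical below 0.12 rad and contact force between each of the arm, the fingers and cap_green below 0.2 N and horizontal distance between mouth and dish below 0.01 m and contact force between each of the fingers, the arm and bottle below 0.3 N and contact force between each of the fingers, the arm and stage below 0.3 N); the arm keeps its last pose, push and grip.
It fails at once if the blue cap is moved or tipped (distance of cap_blue_mid from where it was at the start of the episode above 0.02 m or angle between cap_blue_mid's own z axis and vertical above 0.3 rad).
It fails at once if the orange cap is moved or tipped (distance of cap_orange_mid from where it was at the start of the episode above 0.02 m or angle between cap_orange_mid's own z axis and vertical above 0.3 rad).
It fails at once if the reagent bottle is moved or tipped (distance of reagent from where it was at the start of the episode above 0.02 m or angle between reagent's own z axis and vertical above 0.3 rad).
It fails at once if the beaker is moved or tipped (distance of beaker from where it was at the start of the episode above 0.02 m or angle between beaker's own z axis and vertical above 0.3 rad).
It fails at once if the sample bottle is tipped (angle between mouth's own z axis and vertical above 0.35 rad).
It also fails if it takes over 58 s, if anything falls off the work surface, if the arm or the gripper's body presses on something with over 40 N, if the wrist force passes 120 N, or if a joint passes its speed limit or range.

### The arm

A 7-joint arm with a two-finger parallel gripper is mounted at the origin on the work surface. World frame = base frame: x ahead of the robot, y to its left, z up, the work surface at z = 0. Lengths are in m, angles in rad, forces in N, time in s.
With the tool pointing down it reaches from about 0.4 to 0.85 m from the base axis. Payload 10.4 kg.
Tool frame: the origin (TCP) lies at the very end of the fingers, on their centre line; the grasp point (between the pads) lies 19 mm behind it; z points along the fingers, y is the line along which they close (so a half turn about z gives the same grasp; the last joint's range is limited). The gripper opens to 85 mm and grips with 20 to 120 N. Pads are 22 mm wide; open, the fingers measure 114 mm over their backs; the gripper's body (76 mm by 85 mm) begins 54 mm behind the grasp point. The pads swing forward as they close: fully open they stand 13 mm farther back than shut.
Start: joints at [1.279, 0.332, -0.065, 1.46, 0.022, 1.35, -0.088], TCP at [0.166, -0.603, 0.231] pointing down, gripper open.
Joint ranges: [-2.6, 2.6], [-0.5, 2.12], [-1.47, 1.34], [0.16, 2.42], [-1.27, 4.41], [0.06, 2.06], [-2.6, 2.6]. Speed limits (rad/s): [2.22, 2.22, 2.79, 2.79, 3.14, 3.14, 3.14].

### API

Orientations are given as a rotation vector (axis times angle).
In Python, from workcell import arm gives the robot as it stands.
- The arm moves only by the shell command python3 -m pendant 'ROWS' [FORCE]. ROWS is JSON, a list of rows, each an object with "grip": the opening, from 0 (shut) to 1 (fully open); "offset": the shift along the tool's x, y, z in m, a list of three; "angular": the turn, a rotation vector about the tool's x, y, z in degrees, a list of three. In form: [{"grip": grip, "offset": [dx, dy, dz], "angular": [rx, ry, rz]}, ...]. A call has 1 to 12 rows; each row shifts and turns the commanded pose from where the row before left it, along the tool's axes as they then stand; what a row does not reach is not made up. A row lasts 1/8 s, in which the tool goes at most 62.5 mm and 10.7 degrees, less where a joint would pass 70% of its speed; a pose out of reach is approached as far as the arm can. A call with a gripper value outside its range is refused whole. The fingers move at their own pace and stop on an object; FORCE is the grip in N (left out, the last holds). Time passes only in rows, so rows that do not move let the fingers close. It gives the time, the measured TCP pose, the force, the opening and the grip force at its end, in the units of the state.
- arm.observe(): the state, without advancing time (a new reading comes with each control period).
- arm.capture(name): name is "scene" or "top" or "wrist"; returns the picture (480x640x3 uint8, blue, green, red); there is no depth.
- arm.camera_model(name): a dict with "fx", "fy", "cx", "cy" (pixels), "R" (3x3) and "t" (3): a world point X has camera coordinates R X + t. Camera axes: x right, y down, z forward; pixel columns grow to the right and rows downward; lengths in m; the calibration is good to about 2 mm. The wrist camera is an equidistant fisheye: a pixel r from the principal point sees the ray r / f radians off the axis. A picture is of the moment at which its call begins: read the wrist's pose just before it. camera_model takes no time and is no camera call; for the wrist camera it gives the pose at the moment of the call.
- arm.close_job(): hands the job in; it is judged then, once.
The state is a dict: "clock": time; "qpos": joint angles; "qd": joint speeds; "joint_torque": joint torques, N m; "eef_pos": TCP position; "eef_rot": TCP orientation; "contact_force": force on the tool from outside, world axes, zero at the start; "moment": the same for the moment, N m; "opening": finger opening in m; "gripper_force": force on a finger pad.
Only numpy, scipy, OpenCV 4.12 (cv2) and the standard library are available. Lean on these libraries where they do the work, as an engineer would, in place of code of your own. Each camera call takes 0.05 s, during which the arm holds its last target. There are 200 camera calls.

## Working session

There is one attempt and no reset: what is moved stays moved. The work goes in short steps, Python scripts to look and compute and a shell command to move; the robot and the scene stay as the last step left them, time stands still between calls to the robot, and variables do not carry over. Pictures are saved under pics/ and viewed, at most 10 in all, crops included, and the job is handed in when it is done.

```bash
ls; mkdir -p pics; cat > h.py <<'E'
import numpy as np,cv2
from scipy.spatial.transform import Rotation as Ro
from workcell import arm
def ray(n,u,v,m=None):
    m=m or arm.camera_model(n);x=(u-m['cx'])/m['fx'];y=(v-m['cy'])/m['fy']
    if n=='wrist':
        r=np.hypot(x,y);d=np.array([np.sin(r)*x/r,np.sin(r)*y/r,np.cos(r)]) if r>1e-9 else np.array([0,0,1.])
    else: d=np.array([x,y,1.])
    R=np.array(m['R']);t=np.array(m['t']);return -R.T@t,R.T@d
def onz(n,u,v,z,m=None):
    o,d=ray(n,u,v,m);return o+d*(z-o[2])/d[2]
def proj(n,X,m=None):
    m=m or arm.camera_model(n);c=np.array(m['R'])@X+np.array(m['t'])
    return c[0]/c[2]*m['fx']+m['cx'],c[1]/c[2]*m['fy']+m['cy']
E
python3 - <<'E'
from h import *
for n in('scene','top'):
    cv2.imwrite(f'pics/{n}0.png',arm.capture(n)); m=arm.camera_model(n);print(n,-np.array(m['R']).T@np.array(m['t']),m['fx'],np.array(m['R'])[2])
s=arm.observe();print(s)
E
```

```text
pics
scene [0.95903209 0.79529102 0.84826923] 492.8619902400492 [-0.40745446 -0.672275   -0.61808348]
top [0.39665798 0.01383125 1.37756789] 602.7897539013608 [ 0.08728773  0.00424623 -0.99617409]
{'clock': 0.1, 'qpos': array([ 1.27939209,  0.33283217, -0.06471702,  1.46084412,  0.02162581,
        1.34989398, -0.08851646]), 'qd': array([-2.02085382e-04, -1.42033187e-03,  1.41909809e-03, -2.34943323e-03,
        9.58796780e-04, -8.19416922e-05, -1.23460600e-04]), 'joint_torque': array([ 1.35048907e-03, -6.26746058e+01,  4.91925096e-02, -3.92433929e+01,
        1.63218618e-02,  7.10002903e-03, -3.16172100e-05]), 'eef_pos': array([ 0.1658985 , -0.60223914,  0.23058717]), 'eef_rot': array([-3.11200970e+00, -4.20835913e-01,  3.87761612e-04]), 'contact_force': array([-0.68438736,  0.08334385,  0.20969389]), 'moment': array([0.0019841 , 0.01207372, 0.03470008]), 'gripper_force': 0.0, 'opening': 0.08529518297607518}
```

View pics/scene0.png

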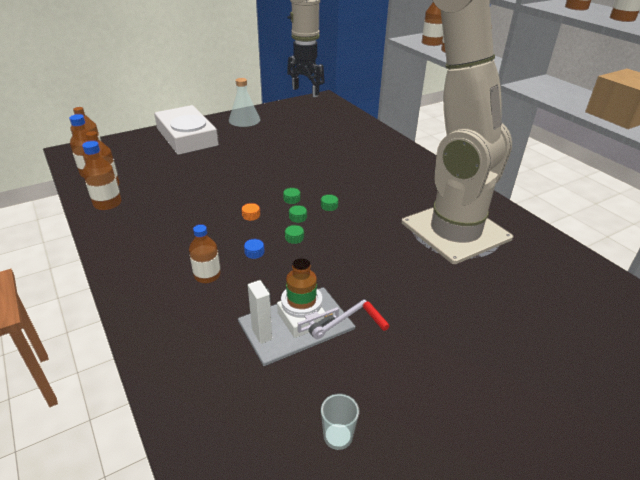

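View pics/top0.png

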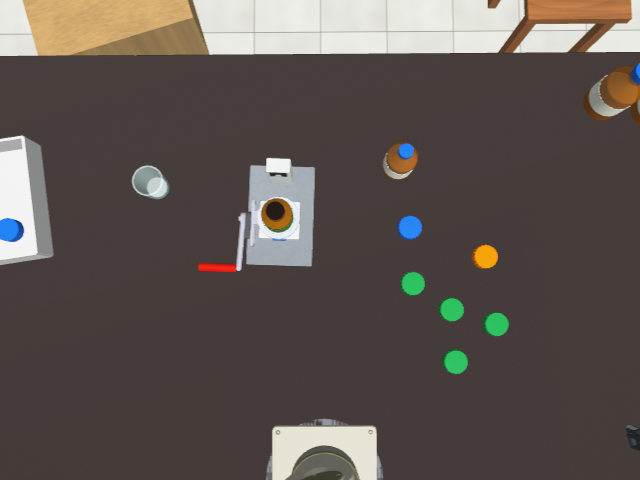

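The scene view shows the bottle and lever at the front and four green caps. The top view (image up = +x, left = +y) shows:
- **Green caps, look-alikes of each other:** (413,284), (452,310), (497,324) and (456,362). The blue cap is at (410,227) and the orange at (486,257).
- **Chosen cap:** the one farthest left (+y), at (413,284).
- **Bottle mouth and handle:** mouth about (276,211), red handle (199..238,268), with the lever axle near (242,217).

```bash
cat > m.py <<'E'
from h import *
def blobs(img,lo,hi,amin):
    h=cv2.cvtColor(img,cv2.COLOR_BGR2HSV);k=cv2.inRange(h,lo,hi)
    c,_=cv2.findContours(k,cv2.RETR_EXTERNAL,cv2.CHAIN_APPROX_NONE)
    return [x for x in c if cv2.contourArea(x)>amin]
E
python3 - <<'E'
from m import *
I={n:cv2.imread(f'pics/{n}0.png') for n in('scene','top')}
for n in I:
    for nm,lo,hi in(('green',(50,90,60),(80,255,255)),('red',(0,200,100),(4,255,255)),('blue',(100,150,120),(120,255,255)),('orange',(12,220,200),(22,255,255))):
        for c in blobs(I[n],lo,hi,25):
            (u,v),(w,h),a=cv2.minAreaRect(c);M=cv2.moments(c);u=M['m10']/M['m00'];v=M['m01']/M['m00']
            z={'red':.086}.get(nm,.014 if n=='scene' else .027)
            print(n,nm,np.round((u,v,w,h,a),1),np.round(onz(n,u,v,z),4))
# mouth: dark ellipse
t=I['top'];print(onz('top',276,211,.18))
cv2.imwrite('pics/crop.png',np.hstack([cv2.resize(t[140:290,185:335],(450,450),interpolation=cv2.INTER_CUBIC),cv2.resize(t[250:350,380:460],(350,450),interpolation=cv2.INTER_CUBIC)]))
# base-plate corners
h=cv2.cvtColor(t,cv2.COLOR_BGR2HSV);k=((h[...,1]<60)&(h[...,2]>110)).astype(np.uint8);k[:150]=0;k[280:]=0;k[:,:225]=0;k[:,330:]=0
k=cv2.morphologyEx(k,cv2.MORPH_CLOSE,np.ones((15,15)))
E
```

```text
scene green [301.3 296.9  30.1  17.6   1.9] [0.5388 0.0338 0.014 ]
scene green [293.9 233.8  18.   18.   90. ] [ 0.4314 -0.2016  0.014 ]
scene green [297.5 213.4  17.   17.   90. ] [ 0.3725 -0.2872  0.014 ]
scene green [329.  202.2  16.   16.   90. ] [ 0.2575 -0.2933  0.014 ]
scene green [291.3 195.3  15.   17.   90. ] [ 0.3407 -0.3861  0.014 ]
scene red [374.5 314.9  32.6   7.1  49.9] [0.466  0.2256 0.086 ]
scene blue [253.8 248.1  19.   19.   90. ] [ 0.558  -0.1977  0.014 ]
scene blue [199.5 230.2  11.6  12.4  78.7] [ 0.6576 -0.3496  0.014 ]
scene blue [ 90.8 147.   12.4  14.3  76. ] [ 0.823  -1.0353  0.014 ]
scene blue [ 76.9 119.7  11.1  12.3  71.6] [ 0.8235 -1.3112  0.014 ]
top green [454.7 361.1  24.   25.   90. ] [ 0.2571 -0.2902  0.027 ]
top green [495.2 323.6  23.   26.   90. ] [ 0.339  -0.3821  0.027 ]
top green [450.7 309.2  23.   25.   90. ] [ 0.3712 -0.2841  0.027 ]
top green [412.2 283.2  23.   24.   90. ] [ 0.4294 -0.1995  0.027 ]
top red [217.  267.1  36.3   7.6   2.3] [0.4641 0.2278 0.086 ]
top blue [ 10.4 229.7  23.   23.   90. ] [0.5536 0.7054 0.027 ]
top blue [409.4 227.3  23.   23.   90. ] [ 0.5553 -0.1956  0.027 ]
top blue [405.6 150.7  14.   14.   90. ] [ 0.7309 -0.1898  0.027 ]
top blue [637.2  74.5  21.    6.   90. ] [ 0.9066 -0.7253  0.027 ]
top orange [485.7 256.2  22.   23.   90. ] [ 0.4891 -0.3653  0.027 ]
[0.57127838 0.09490826 0.18      ]
```

View pics/crop.png

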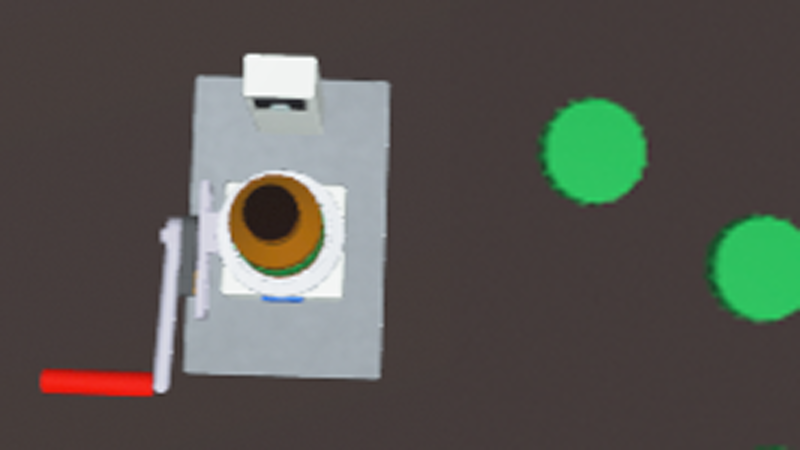

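```bash
python3 - <<'E'
from m import *
t=cv2.imread('pics/top0.png')
c3=lambda x,y:(185+x/3-.33,140+y/3-.33)
P=[onz('top',*c3(*p),.012) for p in((197,76),(389,82),(380,378),(184,373))]
print(np.round(P,4))
e=[P[0]-P[3],P[1]-P[2]];yaw=[np.degrees(np.arctan2(v[1],v[0])) for v in e];print('yaw',yaw, np.linalg.norm(e[0]),np.linalg.norm(P[0]-P[1]))
y=np.radians(np.mean(yaw));c=np.mean(P,0);print('dish from plate',c-np.array([np.cos(y),np.sin(y),0])*.015)
g=t[195:240,255:300].astype(int);k=(g.max(2)<75).astype(np.uint8)
k[:5]=0
n,l,s,ce=cv2.connectedComponentsWithStats(k);i=l[211-195,276-255];print(s[i],ce[i]+[255,195],onz('top',*(ce[i]+[255,195]),.18))
s=cv2.imread('pics/scene0.png');
cv2.imwrite('pics/crop2.png',cv2.resize(s[250:360,230:400],(765,495),interpolation=cv2.INTER_CUBIC))
# handle angle
for n,im in(('top',t),('scene',s)):
    cc=max(blobs(im,(0,200,100),(4,255,255),25),key=cv2.contourArea);vx,vy,x,yy=cv2.fitLine(cc,cv2.DIST_L2,0,.01,.01).ravel()
    a=[onz(n,x+vx*q,yy+vy*q,.086) for q in(-15,15)];d=a[0]-a[1];print('handle',np.degrees(np.arctan2(-d[0],d[1])),(a[0]+a[1])/2)
m=arm.camera_model('wrist');print(m)
E
```

```text
[[0.7029 0.1656 0.012 ]
 [0.6975 0.0182 0.012 ]
 [0.4703 0.0259 0.012 ]
 [0.4747 0.1742 0.012 ]]
yaw [np.float64(-2.1621673428653843), np.float64(-1.9388576996664055)] 0.22830063499904038 0.14741801864886472
dish from plate [0.57137031 0.09650926 0.012     ]
[ 11   7  19  18 263] [274.74904943 210.39543726] [0.57251278 0.09741937 0.18      ]
handle -2.37306969398538 [0.46396872 0.22776301 0.086     ]
handle 176.32911720888794 [0.46576716 0.22717437 0.086     ]
{'fx': 371.64829954431775, 'fy': 371.64829954431775, 'cx': 326.9285541799206, 'cy': 244.19164379719513, 'R': array([[ 0.26540731, -0.9641356 , -0.00122381],
       [-0.92331246, -0.25453455,  0.28758695],
       [-0.27758432, -0.07519771, -0.95775375]]), 't': array([-0.62381751, -0.0379863 ,  0.37921352])}
```

View pics/crop2.png

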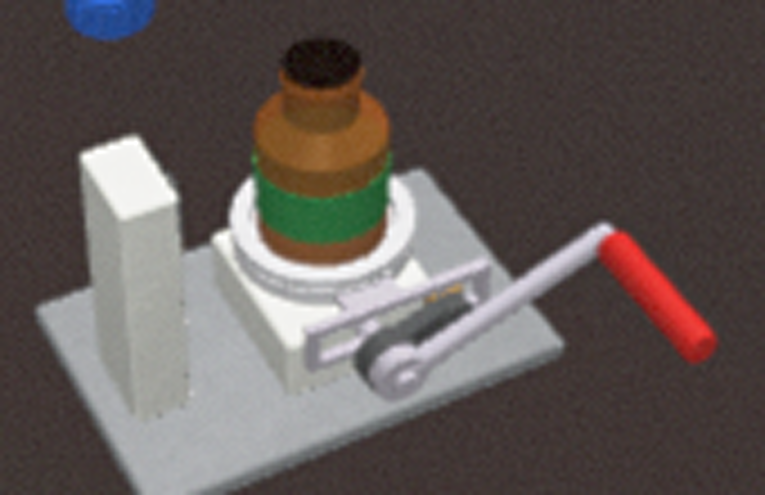

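The scene crop shows the mouth at crop (321,63), about pixel (301,264), with the lever at rest on the +y side. Both cameras agree on the cap, near (0.430,-0.200). The dish is near (0.572,0.097) and the stand yaw is about -2.2°. I'll turn the tool so its y axis runs along the stand's x.

```bash
cat > d.py <<'E'
import sys
from h import *
def go(T,yaw=-2.2,tilt=0):
    s=arm.observe();R=Ro.from_rotvec(s['eef_rot']).as_matrix()
    d=R.T@(np.array(T)-s['eef_pos']);c,n=np.cos(np.radians(yaw)),np.sin(np.radians(yaw))
    Y=np.array([c,n,0]);Z=np.array([0,0,-1.]);W=np.column_stack([np.cross(Y,Z),Y,Z])@Ro.from_euler('x',tilt,degrees=True).as_matrix()
    print('clk',round(s['clock'],2),'tcp',np.round(s['eef_pos'],4),'off mm',np.round(d*1e3,1),'turn',np.round(np.degrees(Ro.from_matrix(R.T@W).as_rotvec()),2),'F',np.round(s['contact_force'],1),'open',round(s['opening'],4),'gf',round(s['gripper_force'],1),'q',np.round(s['qpos'],2))
if __name__=='__main__': go([float(a) for a in sys.argv[1:4]],*[float(a) for a in sys.argv[4:]])
E
python3 -c "
from h import *
print(onz('scene',301.2,263.9,.18))"
python3 -m pendant '[{"grip":1,"offset":[0,0,0],"angular":[0,0,-10.3]},{"grip":1,"offset":[0,0,0],"angular":[0,0,-10.3]},{"grip":1,"offset":[0,0,0],"angular":[0,0,-10.3]},{"grip":1,"offset":[0,0,0],"angular":[0,0,-10.3]},{"grip":1,"offset":[0,0,0],"angular":[0,0,-10.3]},{"grip":1,"offset":[0,0,0],"angular":[0,0,-10.3]},{"grip":1,"offset":[0,0,0],"angular":[0,0,-10.3]},{"grip":1,"offset":[0,0,0],"angular":[0,0,0]}]' 40
python3 d.py 0.430 -0.2005 0.2
```

```text
[0.57377872 0.0979366  0.18      ]
clock: 1.1
eef_pos: [0.1658, -0.6024, 0.2309]
eef_rot: [-2.27, -2.171, -0.001]
contact_force: [1.2, 0.2, -0.7]
opening: 0.0852
gripper_force: 0.0
clk 1.1 tcp [ 0.1658 -0.6024  0.2309] off mm [413.3 245.9  31.2] turn [-0.01 -0.04 -0.37] F [ 1.2  0.2 -0.7] open 0.0852 gf 0.0 q [ 1.41  0.34 -0.23  1.45  0.08  1.36  1.13]
```

```bash
python3 -m pendant '[{"grip":1,"offset":[0.046,0.027,0.003],"angular":[0,0,0]},{"grip":1,"offset":[0.046,0.027,0.003],"angular":[0,0,0]},{"grip":1,"offset":[0.046,0.027,0.003],"angular":[0,0,0]},{"grip":1,"offset":[0.046,0.027,0.003],"angular":[0,0,0]},{"grip":1,"offset":[0.046,0.027,0.003],"angular":[0,0,0]},{"grip":1,"offset":[0.046,0.027,0.003],"angular":[0,0,0]},{"grip":1,"offset":[0.046,0.027,0.003],"angular":[0,0,0]},{"grip":1,"offset":[0.046,0.027,0.003],"angular":[0,0,0]},{"grip":1,"offset":[0.046,0.028,0.003],"angular":[0,0,-0.4]},{"grip":1,"offset":[0,0,0],"angular":[0,0,0]}]'
python3 d.py 0.430 -0.2005 0.006
python3 - <<'E'
from m import *
m=arm.camera_model('wrist');i=arm.capture('wrist');cv2.imwrite('pics/w1.png',i)
for c in blobs(i,(50,90,60),(80,255,255),60):
    M=cv2.moments(c);u,v=M['m10']/M['m00'],M['m01']/M['m00'];print(u,v,cv2.contourArea(c),onz('wrist',u,v,.027,m))
E
```

```text
clock: 2.35
eef_pos: [0.4297, -0.1957, 0.2044]
eef_rot: [-2.259, -2.183, -0.002]
contact_force: [0.3, 0.1, -0.5]
opening: 0.0853
gripper_force: 0.0
clk 2.35 tcp [ 0.4297 -0.1957  0.2044] off mm [ -5.    0.4 198.4] turn [ 0.04 -0.05  0.24] F [ 0.3  0.1 -0.5] open 0.0853 gf 0.0 q [ 0.95  0.05 -0.63  1.86  0.03  1.24  0.28]
252.28166133048737 384.6033440056919 1874.0 [ 0.34142717 -0.37471876  0.027     ]
166.41983351429604 310.3548678972131 1842.0 [ 0.26054248 -0.28333785  0.027     ]
271.7675349342016 307.7939221272554 2457.0 [ 0.3727923  -0.28015054  0.027     ]
327.31273741690404 222.99899097815762 2808.0 [ 0.42921382 -0.19840972  0.027     ]
```

View pics/w1.png

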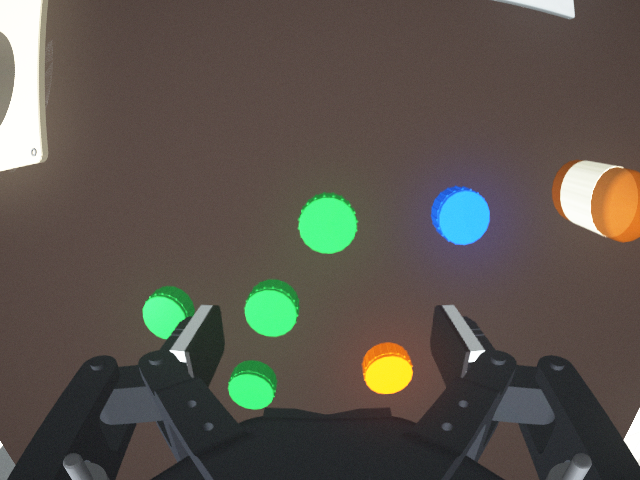

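The wrist view puts the chosen cap alone at (327,223), with its neighbours at (272,308), (460,215) and (388,368), all clear of the fingers. The cap is at about (0.4295,-0.1995), so I'll descend and grip.

```bash
python3 -m pendant '[{"grip":1,"offset":[-0.004,0,0.05],"angular":[0,0,0]},{"grip":1,"offset":[0,0,0.05],"angular":[0,0,0]},{"grip":1,"offset":[0,0,0.05],"angular":[0,0,0]},{"grip":1,"offset":[0,0,0.028],"angular":[0,0,0]},{"grip":1,"offset":[0,0,0.02],"angular":[0,0,0]},{"grip":1,"offset":[0,0,0],"angular":[0,0,0]},{"grip":0.3,"offset":[0,0,0],"angular":[0,0,0]},{"grip":0.3,"offset":[0,0,0],"angular":[0,0,0]},{"grip":0.3,"offset":[0,0,0],"angular":[0,0,0]},{"grip":0.3,"offset":[0,0,0],"angular":[0,0,0]},{"grip":0.3,"offset":[0,0,0],"angular":[0,0,0]},{"grip":0.3,"offset":[0,0,0],"angular":[0,0,0]}]' 40
python3 d.py 0.4295 -0.1995 0.006
```

```text
clock: 3.9
eef_pos: [0.4282, -0.2043, 0.0076]
eef_rot: [2.261, 2.178, -0.001]
contact_force: [-2.7, 0.7, 9.0]
opening: 0.0509
gripper_force: 40.2
clk 3.9 tcp [ 0.4282 -0.2043  0.0076] off mm [4.9 1.1 1.6] turn [0.07 0.09 0.06] F [-2.7  0.7  9. ] open 0.0509 gf 40.2 q [ 0.88  0.33 -0.59  2.04  0.25  0.84  0.12]
```

```bash
python3 -m pendant '[{"grip":0.3,"offset":[0,0,-0.02],"angular":[0,0,0]},{"grip":0.3,"offset":[0,0,-0.05],"angular":[0,0,0]},{"grip":0.3,"offset":[0,0,-0.05],"angular":[0,0,0]},{"grip":0.3,"offset":[0,0,-0.05],"angular":[0,0,0]},{"grip":0.3,"offset":[0,0,-0.04],"angular":[0,0,0]},{"grip":0.3,"offset":[0,0,-0.03],"angular":[0,0,0]},{"grip":0.3,"offset":[0,0,0],"angular":[0,0,0]},{"grip":0.3,"offset":[0,0,0],"angular":[0,0,0]}]'
python3 - <<'E'
from m import *
from d import go
s=arm.observe();m=arm.camera_model('wrist');i=arm.capture('wrist');cv2.imwrite('pics/w2.png',i)
R=Ro.from_rotvec(s['eef_rot']).as_matrix()
for c in blobs(i,(50,90,60),(80,255,255),60):
    M=cv2.moments(c);u,v=M['m10']/M['m00'],M['m01']/M['m00'];p=onz('wrist',u,v,s['eef_pos'][2]+.02,m);print(u,v,cv2.contourArea(c),cv2.boundingRect(c),p,R.T@(p-s['eef_pos']))
go([.5725,.0973,.25])
E
```

```text
clock: 4.9
eef_pos: [0.4273, -0.2035, 0.2459]
eef_rot: [-2.262, -2.18, 0.001]
contact_force: [0.1, 0.5, -0.8]
opening: 0.0503
gripper_force: 41.8
182.60013009943313 290.24384350896753 1793.5 (158, 265, 50, 51) [ 0.37240932 -0.18313105  0.26590638] [ 0.01834983 -0.05564171 -0.01998464]
322.48227596314905 312.3706134840871 15920.0 (252, 240, 146, 142) [ 0.42534304 -0.19308564  0.26590638] [ 0.01035292 -0.00237707 -0.02000159]
clk 4.95 tcp [ 0.4272 -0.2034  0.2455] off mm [305.9 134.2  -4.5] turn [-0.06 -0.02  0.09] F [ 0.3  0.7 -0.2] open 0.0504 gf 41.8 q [ 0.98  0.02 -0.64  1.79  0.01  1.33  0.31]
```

View pics/w2.png

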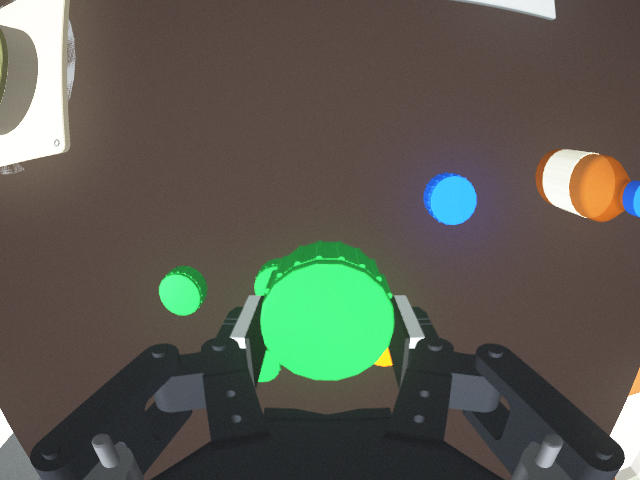

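The wrist view shows the cap gripped level, its top face spanning about (260–394, 260–381) and centred near (327,320). I'll compute its offset in the tool frame.

```bash
python3 - <<'E'
from m import *
i=cv2.imread('pics/w2.png');s=arm.observe();m=arm.camera_model('wrist');R=Ro.from_rotvec(s['eef_rot']).as_matrix()
h=cv2.cvtColor(i,cv2.COLOR_BGR2HSV);print(h[320,327],h[252,327],h[370,268])
k=cv2.inRange(h,(50,90,175),(80,255,255));k=cv2.morphologyEx(k,cv2.MORPH_OPEN,cv2.getStructuringElement(cv2.MORPH_ELLIPSE,(41,41)))
c=max(cv2.findContours(k,0,1)[0],key=cv2.contourArea)
z=s['eef_pos'][2]+.0204
P=np.array([R.T@(onz('wrist',*p[0],z,m)-s['eef_pos']) for p in c]).astype(np.float32)
print(cv2.boundingRect(c),cv2.minEnclosingCircle(P[:,:2]),cv2.fitEllipse(P[:,:2]))
E
```

```text
[ 71 171 252] [ 67 189 142] [ 71 177 250]Traceback (most recent call last):
  File "<stdin>", line 8, in <module>
cv2.error: OpenCV(4.12.0) /io/opencv/modules/imgproc/src/shapedescr.cpp:201: error: (-215:Assertion failed) count >= 0 && (depth == CV_32F || depth == CV_32S) in function 'minEnclosingCircle'
```

```bash
cat > capoff.py <<'E'
from m import *
def capoff(i,s,m,dz=.0204):
    R=Ro.from_rotvec(s['eef_rot']).as_matrix()
    h=cv2.cvtColor(i,cv2.COLOR_BGR2HSV)
    k=cv2.inRange(h,(50,90,190),(80,255,255));k=cv2.morphologyEx(k,cv2.MORPH_OPEN,cv2.getStructuringElement(cv2.MORPH_ELLIPSE,(41,41)))
    c=max(cv2.findContours(k,0,1)[0],key=cv2.contourArea);z=s['eef_pos'][2]+dz
    P=np.array([(R.T@(onz('wrist',float(p[0][0]),float(p[0][1]),z,m)-s['eef_pos']))[:2] for p in c],np.float32)
    return cv2.boundingRect(c),cv2.minEnclosingCircle(P),cv2.fitEllipse(P)
if __name__=='__main__': print(capoff(cv2.imread('pics/w2.png'),arm.observe(),arm.camera_model('wrist')))
E
python3 capoff.py
```

```text
((261, 264, 133, 116), ((0.004750347230583429, -0.0012806778540834785), 0.0258269514888525), ((0.004605261608958244, -0.0008948256727308035), (0.05016548931598663, 0.0504768006503582), 140.3415069580078))
```

```bash
python3 -m pendant '[{"grip":0.3,"offset":[0.03,0.013,0],"angular":[0,0,0]},{"grip":0.3,"offset":[0.05,0.023,0],"angular":[0,0,0]},{"grip":0.3,"offset":[0.05,0.023,0],"angular":[0,0,0]},{"grip":0.3,"offset":[0.05,0.023,0],"angular":[0,0,0]},{"grip":0.3,"offset":[0.05,0.023,0],"angular":[0,0,0]},{"grip":0.3,"offset":[0.04,0.019,0],"angular":[0,0,0]},{"grip":0.3,"offset":[0.02,0.007,0],"angular":[0,0,0]},{"grip":0.3,"offset":[0.011,0.004,0],"angular":[0,0,0]},{"grip":0.3,"offset":[0,0,0],"angular":[0,0,0]},{"grip":0.3,"offset":[0,0,0],"angular":[0,0,0]}]'
python3 d.py .573 .0925 .166
python3 - <<'E'
from capoff import *
s=arm.observe();m=arm.camera_model('wrist');i=arm.capture('wrist');print(capoff(i,s,m))
sc=arm.capture('scene');t=arm.capture('top')
cv2.imwrite('pics/over.png',np.hstack([cv2.resize(sc[215:315,255:355],(400,400),interpolation=2),cv2.resize(t[160:260,225:325],(400,400),interpolation=2)]))
E
```

```text
clock: 6.2
eef_pos: [0.5735, 0.0909, 0.2461]
eef_rot: [2.263, 2.178, -0.001]
contact_force: [-0.3, 0.1, -0.8]
opening: 0.0504
gripper_force: 41.8
clk 6.2 tcp [0.5735 0.0909 0.2461] off mm [ 1.6 -0.5 80.1] turn [-0.02  0.05  0.02] F [-0.3  0.1 -0.8] open 0.0504 gf 41.8 q [ 0.46  0.34 -0.87  1.53  0.27  1.4  -0.46]
((262, 265, 130, 114), ((0.004612126387655735, -0.0009173412108793855), 0.025095857679843903), ((0.0045997221022844315, -0.0008943202556110919), (0.049130894243717194, 0.04940664395689964), 65.0168685913086))
```

View pics/over.png

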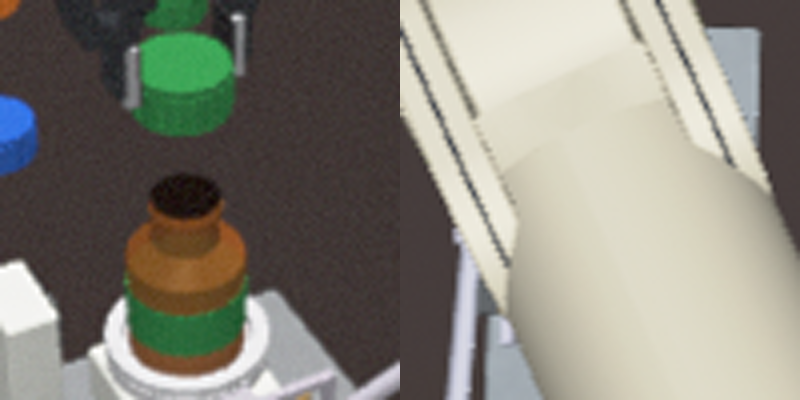

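The scene crop (left) shows the cap directly above the mouth, with its top face near crop (184,64) and the mouth at (186,197). The arm blocks the top view. I'll compare the two points using the scene camera alone.

```bash
python3 - <<'E'
from m import *
sc=arm.capture('scene')
h=cv2.cvtColor(sc,cv2.COLOR_BGR2HSV);print(h[231,301],h[242,301])
thr=(int(h[231,301,2])+int(h[242,301,2]))//2
k=cv2.inRange(h,(50,90,thr),(80,255,255));k[:222]=0;k[252:]=0;k[:,:280]=0;k[:,325:]=0
k=cv2.morphologyEx(k,cv2.MORPH_OPEN,np.ones((3,3)))
c=max(cv2.findContours(k,0,1)[0],key=cv2.contourArea);print(cv2.boundingRect(c))
P=np.array([onz('scene',float(p[0][0]),float(p[0][1]),.2665)[:2] for p in c],np.float32)
print('cap',cv2.minEnclosingCircle(P),cv2.fitEllipse(P))
g=sc.max(2);k=(g<70).astype(np.uint8);k[:255]=0;k[275:]=0;k[:,:288]=0;k[:,315:]=0
n,l,st,ce=cv2.connectedComponentsWithStats(k);i=1+np.argmax(st[1:,4]);print(st[i],ce[i]);
c=max(cv2.findContours((l==i).astype(np.uint8),0,1)[0],key=cv2.contourArea)
P=np.array([onz('scene',float(p[0][0]),float(p[0][1]),.18)[:2] for p in c],np.float32)
print('mouth',cv2.minEnclosingCircle(P),cv2.fitEllipse(P))
E
```

```text
[ 68 162 168] [ 66 146 103]
(291, 223, 22, 15)
cap ((0.5744083523750305, 0.09533814340829849), 0.025200577452778816) ((0.5734767317771912, 0.09599091857671738), (0.04398611932992935, 0.048371609300374985), 153.65884399414062)
[288 255  27  17 377] [300.89920424 261.65517241]
mouth ((0.5724243521690369, 0.09429140388965607), 0.03830986097455025) ((0.5709208846092224, 0.09201894700527191), (0.05616443604230881, 0.0653480514883995), 58.0323486328125)
```

```bash
python3 -m pendant '[{"grip":0.3,"offset":[0.002,0,0.02],"angular":[0,0,0]},{"grip":0.3,"offset":[0,0,0.02],"angular":[0,0,0]},{"grip":0.3,"offset":[0,0,0.01],"angular":[0,0,0]},{"grip":0.3,"offset":[0,0,0.005],"angular":[0,0,0]},{"grip":0.3,"offset":[0,0,0.005],"angular":[0,0,0]},{"grip":0.3,"offset":[0,0,0.005],"angular":[0,0,0]},{"grip":0.3,"offset":[0,0,0],"angular":[0,0,0]}]'
python3 d.py .573 .0925 .166
```

```text
clock: 7.28
eef_pos: [0.5736, 0.0942, 0.1811]
eef_rot: [-2.262, -2.18, 0.0]
contact_force: [0.0, -0.1, -0.3]
opening: 0.0503
gripper_force: 41.8
clk 7.28 tcp [0.5736 0.0942 0.1811] off mm [-1.8 -0.6 15.1] turn [-0.01  0.01  0.1 ] F [ 0.  -0.1 -0.3] open 0.0503 gf 41.8 q [ 0.44  0.39 -0.85  1.61  0.31  1.28 -0.5 ]
```

```bash
python3 -m pendant '[{"grip":0.3,"offset":[-0.001,0,0.004],"angular":[0,0,0]},{"grip":0.3,"offset":[0,0,0.004],"angular":[0,0,0]},{"grip":0.3,"offset":[0,0,0.003],"angular":[0,0,0]},{"grip":0.3,"offset":[0,0,0.002],"angular":[0,0,0]},{"grip":0.3,"offset":[0,0,0],"angular":[0,0,0]}]'
python3 d.py .573 .0925 .166
```

```text
clock: 7.9
eef_pos: [0.5736, 0.0932, 0.1681]
eef_rot: [-2.262, -2.18, 0.0]
contact_force: [0.4, 0.0, -0.0]
opening: 0.051
gripper_force: 41.8
clk 7.9 tcp [0.5736 0.0932 0.1681] off mm [-0.8 -0.6  2.2] turn [-0.01  0.    0.1 ] F [ 0.4  0.  -0. ] open 0.051 gf 41.8 q [ 0.44  0.4  -0.85  1.63  0.32  1.25 -0.5 ]
```

```bash
python3 -m pendant '[{"grip":0.3,"offset":[0,0,0.002],"angular":[0,0,0]},{"grip":0.3,"offset":[0,0,0],"angular":[0,0,0]},{"grip":0.62,"offset":[0,0,0],"angular":[0,0,0]},{"grip":0.72,"offset":[0,0,0],"angular":[0,0,0]},{"grip":1,"offset":[0,0,0],"angular":[0,0,0]},{"grip":1,"offset":[0,0,0],"angular":[0,0,0]},{"grip":1,"offset":[0,0,0],"angular":[0,0,0]},{"grip":1,"offset":[0,0,0],"angular":[0,0,0]}]'
python3 - <<'E'
from capoff import *
from d import go
s=arm.observe();m=arm.camera_model('wrist');i=arm.capture('wrist');r=capoff(i,s,m,.186-s['eef_pos'][2]);print(r)
print(s['eef_pos']+Ro.from_rotvec(s['eef_rot']).apply([*r[2][0],0]));go([.573,.0925,.166])
sc=arm.capture('scene')
cv2.imwrite('pics/placed.png',np.hstack([cv2.resize(sc[215:315,255:355],(400,400),interpolation=2),cv2.resize(i,(400,300))[:,:].repeat(1,0) if 0 else cv2.copyMakeBorder(cv2.resize(i,(400,300)),0,100,0,0,0)]))
E
```

```text
clock: 8.9
eef_pos: [0.5736, 0.0932, 0.1663]
eef_rot: [2.262, 2.18, -0.0]
contact_force: [0.6, -0.2, 0.1]
opening: 0.0856
gripper_force: 0.0
((261, 264, 132, 115), ((0.004630666226148605, -0.0007859677425585687), 0.025335710495710373), ((0.00460622226819396, -0.0008634705445729196), (0.04958430677652359, 0.04978257417678833), 175.2994842529297))
[0.57293878 0.09786068 0.16629732]
clk 8.95 tcp [0.5737 0.0932 0.1663] off mm [-0.8 -0.6  0.3] turn [0.  0.  0.1] F [ 0.1  0.  -0.6] open 0.0859 gf 0.0 q [ 0.44  0.4  -0.85  1.63  0.32  1.25 -0.5 ]
```

View pics/placed.png

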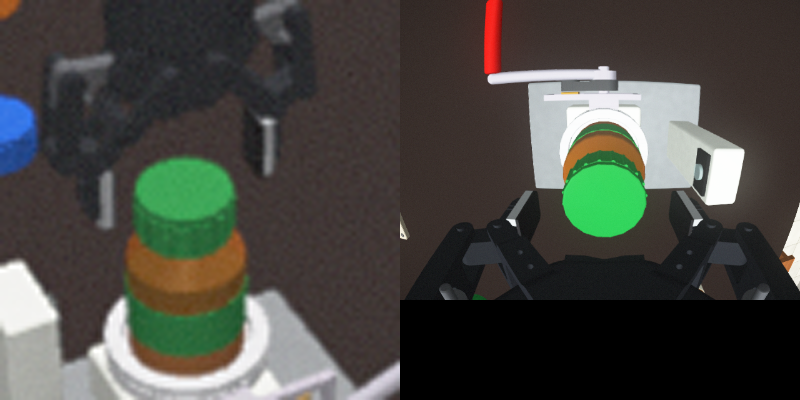

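The scene crop shows the cap squarely on the neck with the fingers clear. The wrist view puts it at (0.573,0.098), on the mouth, and the lever and red handle are visible. Next I rise and move above the handle.

```bash
python3 -m pendant '[{"grip":1,"offset":[0,0,-0.02],"angular":[0,0,0]},{"grip":1,"offset":[0,0,-0.03],"angular":[0,0,0]},{"grip":1,"offset":[0,0,-0.03],"angular":[0,0,0]},{"grip":1,"offset":[0.032,-0.028,0],"angular":[0,0,0]},{"grip":1,"offset":[0.032,-0.028,0],"angular":[0,0,0]},{"grip":1,"offset":[0.032,-0.028,0],"angular":[0,0,0]},{"grip":1,"offset":[0.032,-0.028,0],"angular":[0,0,0]},{"grip":1,"offset":[0,0,0],"angular":[0,0,0]},{"grip":1,"offset":[0,0,0],"angular":[0,0,0]}]'
python3 d.py .465 .226 .067
python3 - <<'E'
from m import *
s=arm.observe();m=arm.camera_model('wrist');i=arm.capture('wrist')
h=cv2.cvtColor(i,cv2.COLOR_BGR2HSV)
for c in blobs(i,(0,180,80),(5,255,255),100):
    P=np.array([onz('wrist',float(p[0][0]),float(p[0][1]),.088,m)[:2] for p in c],np.float32);print(cv2.boundingRect(c),cv2.minAreaRect(P))
E
```

```text
clock: 10.12
eef_pos: [0.467, 0.2249, 0.2472]
eef_rot: [2.261, 2.179, 0.001]
contact_force: [0.3, -0.3, 0.2]
opening: 0.0855
gripper_force: 0.0
clk 10.12 tcp [0.467  0.2249 0.2472] off mm [  1.1  -2.2 180.2] turn [0.08 0.02 0.09] F [ 0.3 -0.3  0.2] open 0.0855 gf 0.0 q [ 0.35  0.2  -0.98  1.68  0.17  1.36 -0.7 ]
(313, 173, 23, 95) ((0.46383172273635864, 0.2277717888355255), (0.08102007955312729, 0.017955970019102097), 87.48009490966797)
```

```bash
python3 -m pendant '[{"grip":1,"offset":[0.001,-0.003,0.05],"angular":[0,0,0]},{"grip":1,"offset":[0,0,0.05],"angular":[0,0,0]},{"grip":1,"offset":[0,0,0.04],"angular":[0,0,0]},{"grip":1,"offset":[0,0,0.025],"angular":[0,0,0]},{"grip":1,"offset":[0,0,0.015],"angular":[0,0,0]},{"grip":1,"offset":[0,0,0],"angular":[0,0,0]},{"grip":0.1,"offset":[0,0,0],"angular":[0,0,0]},{"grip":0.1,"offset":[0,0,0],"angular":[0,0,0]},{"grip":0.1,"offset":[0,0,0],"angular":[0,0,0]},{"grip":0.1,"offset":[0,0,0],"angular":[0,0,0]},{"grip":0.1,"offset":[0,0,0],"angular":[0,0,0]},{"grip":0.1,"offset":[0,0,0],"angular":[0,0,0]}]' 35
python3 d.py .464 .226 .067
```

```text
clock: 11.68
eef_pos: [0.4648, 0.2264, 0.0669]
eef_rot: [2.262, 2.179, 0.004]
contact_force: [5.8, 0.5, -0.9]
opening: 0.0165
gripper_force: 35.2
clk 11.68 tcp [0.4648 0.2264 0.0669] off mm [-0.4 -0.8 -0.1] turn [ 0.14 -0.04  0.06] F [ 5.8  0.5 -0.9] open 0.0165 gf 35.2 q [ 0.24  0.4  -0.9   1.89  0.37  1.02 -0.86]
```

```bash
python3 -m pendant '[{"grip":0.1,"offset":[0,0.006,-0.0135],"angular":[0,0,0]},{"grip":0.1,"offset":[0,0.0075,-0.0125],"angular":[0,0,0]},{"grip":0.1,"offset":[0,0.009,-0.0115],"angular":[0,0,0]},{"grip":0.1,"offset":[0,0.010,-0.0105],"angular":[0,0,0]},{"grip":0.1,"offset":[0,0.0115,-0.009],"angular":[0,0,0]},{"grip":0.1,"offset":[0,0,0],"angular":[0,0,0]}]'
python3 d.py .577 .223 .146
```

```text
clock: 12.42
eef_pos: [0.503, 0.225, 0.1241]
eef_rot: [-2.257, -2.18, 0.015]
contact_force: [-28.7, -6.5, 21.2]
opening: 0.0167
gripper_force: 36.0
clk 12.43 tcp [0.503  0.225  0.1241] off mm [  0.4  73.9 -22.5] turn [-0.52  0.23  0.22] F [-28.7  -6.5  21.2] open 0.0167 gf 36.0 q [ 0.25  0.41 -0.91  1.74  0.34  1.17 -0.79]
```

Measured force is higher than the spring should give, so I'll check the bar's real position with the scene camera.

```bash
python3 - <<'E'
from m import *
def ony(u,v,y):
    o,d=ray('scene',u,v);return o+d*(y-o[1])/d[1]
i0=cv2.imread('pics/scene0.png');i=arm.capture('scene')
for im in(i0,i):
    for c in blobs(im,(0,200,80),(5,255,255),15):
        if cv2.boundingRect(c)[0]<250: continue
        vx,vy,x,y=cv2.fitLine(c,cv2.DIST_L2,0,.01,.01).ravel();d=np.array([vx,vy])*np.sign(vx);p=c[:,0]@d
        q=np.array([x,y])+d*(p.max()-np.array([x,y])@d); print(cv2.boundingRect(c),q,ony(*q,.268))
cv2.imwrite('pics/lev1.png',cv2.resize(i[190:370,260:460],(800,600)[::1],interpolation=2))
print(arm.observe()['contact_force'],arm.observe()['moment'])
E
```

```text
(364, 302, 24, 28) [385.64564152 328.29115872] [0.46798268 0.268      0.08532637]
(362, 298, 14, 20) [372.89603444 316.3696985 ] [0.50632562 0.268      0.14049678]
[-28.52023776  -6.30123392  21.57832136] [-1.33680166  6.14470428 -0.03847957]
```

View pics/lev1.png

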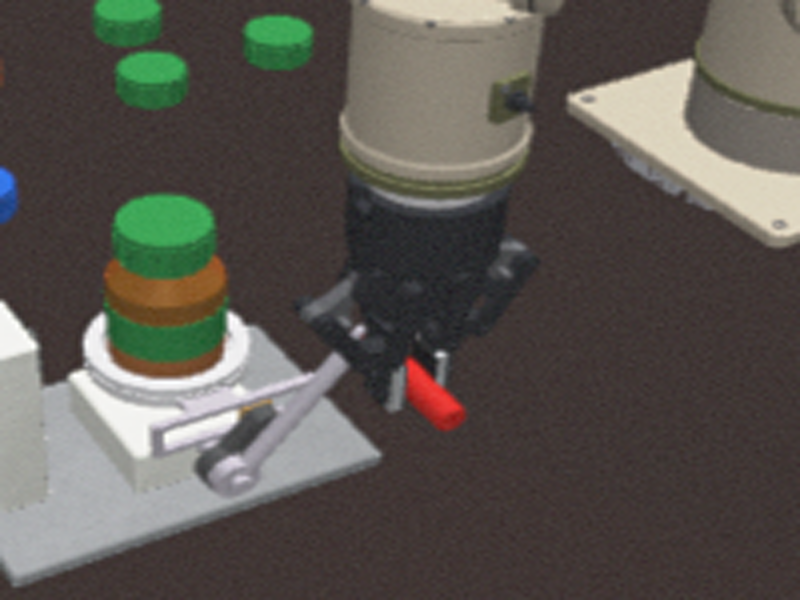

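The scene crop shows the lever partly raised (about 32°), the handle still between the fingers and the cap still on. The bar has crept slightly in the pads, so my path runs a little inside the circle. I'll ease the grip and correct outward.

```bash
python3 -m pendant '[{"grip":0.1,"offset":[0,-0.002,-0.002],"angular":[0,0,0]},{"grip":0.1,"offset":[0,0,0],"angular":[0,0,0]}]' 22
python3 d.py .577 .223 .146
```

```text
clock: 12.72
eef_pos: [0.5034, 0.2249, 0.125]
eef_rot: [-2.259, -2.18, 0.006]
contact_force: [-9.7, -0.3, -0.2]
opening: 0.017
gripper_force: 33.4
clk 12.72 tcp [0.5034 0.2249 0.125 ] off mm [  0.6  73.6 -21.3] turn [-0.22  0.09  0.17] F [-9.7 -0.3 -0.2] open 0.017 gf 33.4 q [ 0.25  0.4  -0.91  1.75  0.34  1.16 -0.79]
```

```bash
python3 -m pendant '[{"grip":0.1,"offset":[0,0.0105,-0.008],"angular":[0,0,0]},{"grip":0.1,"offset":[0,0.0115,-0.0065],"angular":[0,0,0]},{"grip":0.1,"offset":[0,0.012,-0.0055],"angular":[0,0,0]},{"grip":0.1,"offset":[0,0,0],"angular":[0,0,0]}]'
python3 d.py .577 .223 .149
```

```text
clock: 13.22
eef_pos: [0.5386, 0.2237, 0.147]
eef_rot: [-2.261, -2.18, 0.004]
contact_force: [-13.5, -5.2, 15.9]
opening: 0.0172
gripper_force: 32.8
clk 13.22 tcp [0.5386 0.2237 0.147 ] off mm [ 0.7 38.4 -2.1] turn [-0.13  0.08  0.12] F [-13.5  -5.2  15.9] open 0.0172 gf 32.8 q [ 0.23  0.45 -0.89  1.64  0.36  1.23 -0.77]
```

```bash
python3 -m pendant '[{"grip":0.1,"offset":[0,-0.001,-0.003],"angular":[0,0,0]},{"grip":0.1,"offset":[0,0.0057,-0.002],"angular":[3.2,0,0]},{"grip":0.1,"offset":[0,0.0057,-0.002],"angular":[3.2,0,0]},{"grip":0.1,"offset":[0,0.0057,-0.002],"angular":[3.2,0,0]},{"grip":0.1,"offset":[0,0,0],"angular":[0,0,0]}]'
python3 d.py .5733 .223 .1537 -2.2 19
```

```text
clock: 13.85
eef_pos: [0.5554, 0.2227, 0.1526]
eef_rot: [-2.17, -2.091, 0.18]
contact_force: [-7.2, -0.6, -4.8]
opening: 0.0172
gripper_force: 30.4
clk 13.85 tcp [0.5554 0.2227 0.1526] off mm [ 0.9 17.4 -4.1] turn [9.17 0.04 0.07] F [-7.2 -0.6 -4.8] open 0.0172 gf 30.4 q [ 0.19  0.59 -0.86  1.45  0.34  1.43 -0.72]
```

```bash
python3 -m pendant '[{"grip":0.1,"offset":[0,0.0057,-0.0018],"angular":[3.2,0,0]},{"grip":0.1,"offset":[0,0.0057,-0.0018],"angular":[3.2,0,0]},{"grip":0.1,"offset":[0,0.0057,-0.0018],"angular":[3.0,0,0]},{"grip":0.1,"offset":[0,0,0],"angular":[0,0,0]},{"grip":0.1,"offset":[0,0,0],"angular":[0,0,0]}]'
python3 d.py .5733 .223 .1537 -2.2 19
cat > lv.py <<'E'
from m import *
def ony(u,v,y):
    o,d=ray('scene',u,v);return o+d*(y-o[1])/d[1]
i0=cv2.imread('pics/scene0.png');i=arm.capture('scene');T=[]
for im in(i0,i):
    for c in blobs(im,(0,200,80),(5,255,255),15):
        if cv2.boundingRect(c)[0]<250: continue
        vx,vy,x,y=cv2.fitLine(c,cv2.DIST_L2,0,.01,.01).ravel();d=np.array([vx,vy])*np.sign(vx);p=c[:,0]@d
        q=np.array([x,y])+d*(p.max()-np.array([x,y])@d);T.append(ony(*q,.268));print(cv2.boundingRect(c),q,T[-1])
r=T[-1]-T[0]+[-.1128,0,.041];print('rel axle',r,'lever',1.22+np.arctan2(r[0],r[2]),np.hypot(r[0],r[2]))
# stage lift from cap top height (known xy) in scene
h=cv2.cvtColor(i,cv2.COLOR_BGR2HSV);k=cv2.inRange(h,(50,90,136),(80,255,255));k[:230]=0;k[285:]=0;k[:,:280]=0;k[:,325:]=0
k=cv2.morphologyEx(k,cv2.MORPH_OPEN,np.ones((5,5)))
c=max(cv2.findContours(k,0,1)[0],key=cv2.contourArea);M=cv2.moments(c);u,v=M['m10']/M['m00'],M['m01']/M['m00']
print('cap top px',u,v,cv2.boundingRect(c))
for L in(0,.015,.02,.0237,.025): print(L,proj('scene',np.array([.5728,.0978,.186+L])))
cv2.imwrite('pics/lev2.png',cv2.resize(i[190:370,240:480],(800,600),interpolation=2))
E
python3 lv.py
```

```text
clock: 14.48
eef_pos: [0.5733, 0.2222, 0.1549]
eef_rot: [-2.076, -2.002, 0.337]
contact_force: [-5.6, -1.0, -1.7]
opening: 0.0169
gripper_force: 30.5
clk 14.47 tcp [0.5733 0.2222 0.1549] off mm [0.8 0.4 1.2] turn [-0.06  0.07  0.11] F [-5.6 -1.  -1.7] open 0.0169 gf 30.5 q [ 0.13  0.74 -0.82  1.25  0.32  1.62 -0.68]
(364, 302, 24, 28) [385.64564152 328.29115872] [0.46798268 0.268      0.08532637]
(323, 292, 21, 29) [341.25320918 319.82824643] [0.58251401 0.268      0.17045694]
rel axle [0.00173132 0.         0.12613057] lever 1.2337255844233581 0.12614244910380912Traceback (most recent call last):
  File "lv.py", line 14, in <module>
    c=max(cv2.findContours(k,0,1)[0],key=cv2.contourArea);M=cv2.moments(c);u,v=M['m10']/M['m00'],M['m01']/M['m00']
ValueError: max() iterable argument is empty
```

```bash
sed -i 's/(50,90,136)/(50,90,60)/; s/np.ones((5,5))/np.ones((3,3))/; s/k\[285:\]=0/k[275:]=0/' lv.py; python3 lv.py; ls pics
```

```text
(364, 302, 24, 28) [385.64564152 328.29115872] [0.46798268 0.268      0.08532637]
(323, 292, 21, 29) [341.35827294 319.7510044 ] [0.58228369 0.268      0.17054522]
rel axle [0.00150101 0.         0.12621885] lever 1.2318915488805875 0.12622777694762113
crop.png
crop2.png
lev1.png
over.png
placed.png
scene0.png
top0.png
w1.png
w2.pngTraceback (most recent call last):
  File "lv.py", line 14, in <module>
    c=max(cv2.findContours(k,0,1)[0],key=cv2.contourArea);M=cv2.moments(c);u,v=M['m10']/M['m00'],M['m01']/M['m00']
ValueError: max() iterable argument is empty
```

```bash
python3 -c "
from m import *
i=arm.capture('scene');cv2.imwrite('pics/lev2.png',cv2.resize(i[170:370,220:460],(720,600),interpolation=2))
for L in(0,.0237,.025): print(L,proj('scene',np.array([.5728,.0978,.186+L])))"
```

```text
0 (np.float64(301.56085114207536), np.float64(261.5269847052508))
0.0237 (np.float64(301.50832292377703), np.float64(252.723280489044))
0.025 (np.float64(301.50539798705614), np.float64(252.23306249619336))
```

View pics/lev2.png

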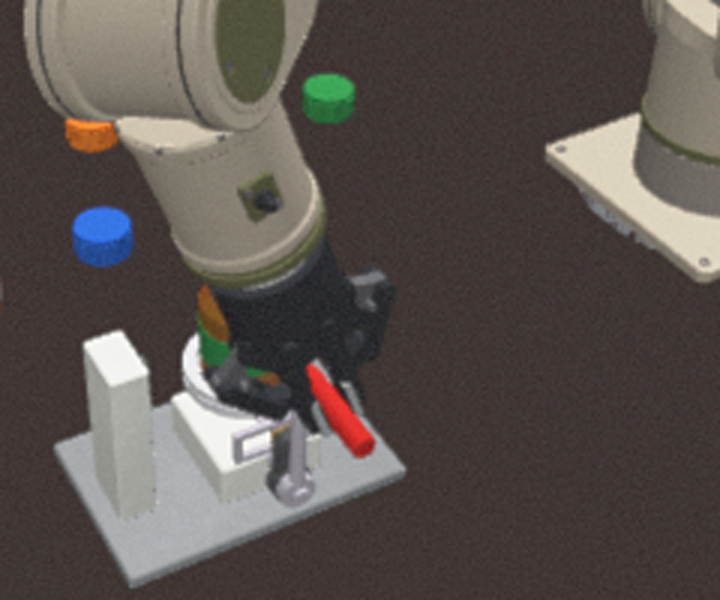

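The scene crop shows the lever upright with the handle held, and the gripper hides the cap from this camera. I'll check the cap and lift with the wrist camera, numbers only.

```bash
python3 - <<'E'
from m import *
m=arm.camera_model('wrist');i=arm.capture('wrist')
def pw(X):
    c=np.array(m['R'])@X+np.array(m['t']);th=np.arctan2(np.hypot(c[0],c[1]),c[2]);k=m['fx']*th/np.hypot(c[0],c[1]);return np.round([c[0]*k+m['cx'],c[1]*k+m['cy']],1)
for L in(0,.015,.0237,.025): print(L,'cap top',pw(np.array([.5728,.0978,.186+L])))
for c in blobs(i,(50,90,60),(80,255,255),100):
    M=cv2.moments(c);print(M['m10']/M['m00'],M['m01']/M['m00'],cv2.contourArea(c),cv2.boundingRect(c))
for c in blobs(i,(0,180,80),(5,255,255),100): print('red',cv2.boundingRect(c))
t=arm.capture('top')
for c in blobs(t,(50,90,60),(80,255,255),25): print('top g',cv2.boundingRect(c))
for c in blobs(t,(100,150,120),(120,255,255),100): print('top b',cv2.boundingRect(c))
for L in(0,.025): print(L,proj('top',np.array([.5728,.0978,.186+L])))
E
python3 d.py .5733 .223 .1537 -2.2 19
```

```text
0 cap top [317.1 528.4]
0.015 cap top [307.4 549. ]
0.0237 cap top [301.4 561.4]
0.025 cap top [300.5 563.3]
red (303, 221, 49, 186)
top g (442, 349, 26, 25)
top g (482, 312, 27, 24)
top g (438, 298, 26, 24)
top b (0, 218, 24, 24)
top b (398, 216, 24, 24)
top b (399, 144, 15, 15)
0 (np.float64(274.3495855366887), np.float64(209.81692968973204))
0.025 (np.float64(273.4518107079208), np.float64(207.946658582978))
clk 14.72 tcp [0.5731 0.2222 0.1549] off mm [0.8 0.5 1.1] turn [-0.05  0.08  0.12] F [-4.9 -0.4 -1.6] open 0.0167 gf 30.5 q [ 0.13  0.74 -0.82  1.25  0.32  1.62 -0.68]
```

```bash
python3 - <<'E'
from m import *
a=cv2.imread('pics/scene0.png');b=arm.capture('scene')
for u in(288,289,290,291):
    r=[]
    for im in(a,b):
        k=cv2.inRange(cv2.cvtColor(im[:,u:u+1],cv2.COLOR_BGR2HSV),(50,90,40),(85,255,255)).ravel()[265:320];y=np.where(k)[0]+265;r.append((y.min(),y.max()) if len(y) else None)
    print(u,r)
A=cv2.cvtColor(a,6)[284:312,276:290];B=cv2.cvtColor(b,6)
m=cv2.matchTemplate(B[265:325,270:296],A,cv2.TM_CCOEFF_NORMED);_,s,_,p=cv2.minMaxLoc(m);print('dish rim shift',p[0]-6,p[1]-19,s,np.round(m[:,p[0]][max(0,p[1]-2):p[1]+3],3))
P=np.array([.5725,.097,.08]);print('25mm =',proj('scene',P+[0,0,.025])[1]-proj('scene',P)[1])
E
```

```text
288 [(np.int64(290), np.int64(298)), (np.int64(280), np.int64(290))]
289 [(np.int64(290), np.int64(299)), (np.int64(282), np.int64(291))]
290 [(np.int64(291), np.int64(300)), (np.int64(283), np.int64(291))]
291 [(np.int64(292), np.int64(300)), (np.int64(283), np.int64(291))]
dish rim shift 0 -8 0.7985532879829407 [0.74  0.782 0.799 0.776 0.732]
25mm = -8.212207021430117
```

The band and dish have risen about 8–9 px, against 8.2 px expected for 25 mm. That is full lift, with the lever upright and held, so I'm handing in.

```bash
python3 -m pendant '[{"grip":0.1,"offset":[0,0,0],"angular":[0,0,0]},{"grip":0.1,"offset":[0,0,0],"angular":[0,0,0]},{"grip":0.1,"offset":[0,0,0],"angular":[0,0,0]}]'; python3 -c "
from workcell import arm
print(arm.close_job())"
```

```text
clock: 15.15
eef_pos: [0.5731, 0.2222, 0.1549]
eef_rot: [-2.076, -2.002, 0.337]
contact_force: [-5.2, -0.3, -2.0]
opening: 0.0163
gripper_force: 30.5
the job is handed in; nothing more can be done
None
```

I put the green cap on the bottle and let go, swung the lever upright to about full lift, and handed the job in at about 15 s still holding the handle; no verdict came back, and the cap was hidden from every camera I tried once the lever was up, so I did not see it after the lift.

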